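Open the saw's extraction gate with the pull hook and pin it

ROBOT

A 6-joint arm with a two-finger parallel gripper is mounted at the origin on a cart in front of the work surface, level with it; the furniture and walls round the work are solid. World frame = base frame: x ahead of the robot, y to its left, z up, the work surface at z = 0. Lengths are in m, angles in degrees, forces in N, time in s.
With the tool pointing down it reaches from about 0.375 to 0.75 m from the base axis. Payload 9 kg.
Tool frame: the origin (TCP) lies where the fingers leave the gripper's body, on its centre line; the fingertips stand 73 mm ahead of it and the grasp point (between the pads) lies 54 mm ahead of it (robot.tip_reach is the distance from the TCP to the fingertips, in m); z points along the fingers, y is the line along which they close (so a half turn about z gives the same grasp; the last joint's range is limited). The gripper opens to 85 mm and grips with 20 to 120 N. Pads are 22 mm wide; open, the fingers measure 114 mm over their backs; the gripper's body (76 mm by 85 mm) begins 54 mm behind the grasp point. The pads swing forward as they close: fully open they stand 13 mm farther back than shut.
Start: joints at [62.298, 5.964, 5.575, 89.605, 0, 77.527], TCP at [0.158, 0.579, 0.304] pointing down, gripper open.
Joint ranges: [-171.21, 171.21], [-48.23, 106.86], [-62.78, 66.21], [-105.2, 120.99], [-86.42, 89.51], [-180, 180]. Speed limits (degrees/s): [127.2, 127.2, 147.25, 180, 180, 180].

INTERFACE

Orientations are given as [roll, pitch, yaw] about the fixed x, y, z axes, in that order (R = Rz(yaw) Ry(pitch) Rx(roll)).
In Python, from plant import robot gives the robot as it stands. Calls block until the motion is done:
- robot.move_pose(position, orientation): joint-space move of the TCP to a pose.
- robot.line_to(position, vel=0.15, rotation=None, guard=None): straight line of the TCP; rotation=None keeps the orientation; vel is the mean speed in m/s. With guard (N) it stops when the force on the tool has changed by that much, and returns True; else False.
- robot.goto_joints(angles): joint-space move.
- robot.set_gripper(opening): finger opening in m; the grip force is fixed at half the most; returns when the fingers have stopped.
- robot.pause(seconds).
- robot.ik(position, orientation): joint angles nearest the present ones, or None.
- robot.observe(): the state.
- robot.grab_frame(name): name is "scene" or "top"; returns the picture (384x512x3 uint8, blue, green, red); there is no depth.
- robot.get_calibration(name): a dict with "vertical_fov" (degrees; the focal length in pixels is half the picture's height over the tangent of half this angle, whatever the lens; pixels are square), "cx", "cy" (the principal point, pixels), "rvec" (rotation vector, rad) and "tvec" (3), from world to camera coordinates, as OpenCV has them. Camera axes: x right, y down, z forward; pixel columns grow to the right and rows downward; lengths in m; the calibration is good to about 2 mm. A picture is of the moment at which its call begins. get_calibration takes no time and is no camera call.
A pose or a line that the arm cannot do raises robot.IKError and nothing moves.
- robot.job_done(): hands the job in; it is judged then, once.
The state is a dict: "time": time; "q": joint angles; "qvel": joint speeds; "joint_torque": joint torques, N m; "tool_pos": TCP position; "tcp_rot": TCP orientation; "ft_force": force on the tool from outside, world axes, zero at the start; "torque": the same for the moment, N m; "gripper_width": finger opening in m; "gripper_force": force on a finger pad.
Only numpy, scipy, OpenCV 4.12 (cv2) and the standard library are available. Lean on these libraries where they do the work, as an engineer would, in place of code of your own. Each camera call takes 0.05 s, during which the arm holds its last target. There are 200 camera calls.

TASK

Open the dust-extraction gate under the little plywood riser: take the hooked rod from the tool rack, reach in under the board with it, catch the knob of the draw bar and pull the bar out to its stop; only the hook may touch the bar, not the hand. Then hang the hook back in the free slot of the rack and push the lock pin down through keeper and bar until its collar sits on the keeper, so that the gate stays open. Leave the things lying about where they are.

Things in the scene. Friction and masses are not known exactly. Their poses are not given: they have to be found in the camera images.
- gate_frame: Fixed plywood riser over a dust-extraction slide gate, with a steel keeper in front. Origin: on the bench, on the axis of the keeper's pin hole; +x runs back under the riser along the draw bar, z up. Gate flanges (aluminium, 84 square, to z=35) begin at x=180; from there a grey pipe (50) rises through the board to a horn at x=180..264 that points to -y, top at z=300.
- keeper_hole (a point): Centre of the mouth of the upright pin hole (12.5 wide, through top plate, bar and base, down to the bench), on the keeper's top face, 36 above the bench; axes as gate_frame. Keeper: closed steel channel x=-31..63, 48 wide, plus screwed ears 5 high out to y=+-47; the bar (24 wide, z=18..26) slides inside it.
- riser_edge (a point): Middle of the lower front edge of the riser's board: gate_frame x=80, 168 above the bench; axes as gate_frame. Board 185 deep, 200 wide, 18 thick; side walls 18 thick, 164 free between them, from x=85; front open. On the board: a tin near x=123, y=56 and a brush near y=-58.
- draw_bar (a joint): Slide of the draw bar, m: 0 pushed in (gate shut), 0.065 drawn out to its stop (gate open); grows as the bar comes out towards gate_frame -x. Starts between 0 and 0.02, stays where it is left; sliding takes about 3 N. Only at the stop does the bar's 12.5 hole line up with the keeper's.
- bar_knob (a point): Dark steel knob on the draw bar, moving with it. Origin: middle of its foot on the bar's top, 26 above the bench, at gate_frame x = 140 - bar travel (mm), y=0. Foot 18 thick to 3 above the origin, neck 10 thick from 4 to 28, then a head up to 19 thick, top at 46. Behind it (+x) the bar's top is bare for 40 to the gate flange.
- pull_hook: Loose hooked rod, about 0.12 kg. Origin: centre of the underside of its collar, by which it hangs; z along the rod to the handle. Collar 24 thick, z=0..12; round wooden handle 26 thick, z=18..82, end at 95. Rod 7 thick down to z=-150, bent there at a right angle: leg 7 thick along own +x to x=33. Hangs in either rack slot, leg pointing any way.
- hook_tip (a point): Middle of the hook's leg: 15 from the rod's axis along the hook's +x, 150 below the collar's underside; the place that should bear on the knob's neck. Axes as pull_hook.
- tool_rack: Fixed wooden rack 176 wide (y), 86 deep. Origin: on the bench under its middle; open side to its own -x. Board z=156..170, x=-34..34, with two slots 12 wide, open to -x, reaching back to x=7, centres at y=40 and -40. Legs at y=+-80; rail x=15..27, z=112..138. Stands left or right of the gate; it and the pin block may change places.
- slot_left (a point): Rest place in the rack's slot at its own y=+40, on the board's top, 170 above the bench: the hook's origin lies here when it hangs there. Axes as tool_rack.
- slot_right (a point): The same for the slot at the rack's own y=-40.
- screwdriver: Loose screwdriver, 268 long, dark handle 33 thick reaching from 170 to 273 above the bench; hangs in the other slot and stays there. Origin at its tip.
- pin_block: Fixed drilled wooden block 62 (x) x 50 (y) x 36 high. Origin: on the bench under its middle. The lock pin stands in its hole, 13 wide.
- lock_pin: Loose steel pin, about 0.07 kg, upright, 88 long. Origin: centre of its lower end, z up. Shank 10 thick, z=0..32, foot chamfered 2; collar 20 thick, z=32..36; round grip 17 thick, z=37..78; head 20 thick to z=88. Home in the keeper, its collar lies on the keeper's top, origin 4 above the bench.
- tape_measure: Bystander 58x73x31, left of the keeper. Origin: centre of its underside.
- pocket_level: Bystander: little spirit level 20x72x36, right of the keeper. Origin: its middle, underneath.
- ribbed_tin: Bystander: empty tin on the riser, 71x71x102. Origin: centre of its underside.
- paint_brush: Bystander lying on the riser, 34x175x11. Origin: its middle, underneath.
- spring_clamp: Bystander 41x118x24, left of the riser. Origin: its middle, underneath.
- calliper: Bystander 50x165x8, far left. Origin: its middle, underneath.

How it is judged (in metres and radians):
On the way, in this order (a step that is already met when the one before it is completed fails the run):
1. The draw bar has been pulled out to its stop with the hook behind its knob (value of joint draw_bar above 0.062 m and distance between hook_tip and bar_knob below 0.035 m), for 0.1 s.
2. The lock pin is home through keeper and bar (value of joint draw_bar above 0.062 m and horizontal distance between lock_pin and keeper_hole below 0.004 m and angle between lock_pin's own z axis and vertical below 0.1 rad and z of lock_pin in the frame of keeper_hole below -0.0295 m), for 0.2 s.
At the end, for the whole second after the job is handed in: Bar out over 62 of its 65 mm; pin upright (0.1 rad) through keeper and bar, within 4 mm of the hole's axis, collar within 2.5 mm of the keeper's top; hook hanging upright (0.12 rad) by its collar in a rack slot, within 12 mm of its rest place; both released and at rest (all of step 2 and (distance between pull_hook and slot_left below 0.012 m or distance between pull_hook and slot_right below 0.012 m) and angle between pull_hook's own z axis and vertical below 0.12 rad and linear speed of each of pull_hook, lock_pin below 0.02 m/s); the robot touches nothing.
It fails at once if The robot's hand touches the draw bar or its knob (the bar is to be moved with the hook) (contact force between any of the fingers, the arm and draw_bar above 0.5 N).
It fails at once if A bystander or the screwdriver is moved more than 25 mm (distance of any of tape_measure, pocket_level, ribbed_tin, paint_brush, spring_clamp, calliper, screwdriver from where it was at the start of the episode above 0.025 m).
It also fails if it takes over 72 s, if anything falls off the work surface, if the arm or the gripper's body presses on something with over 40 N, if the wrist force passes 120 N, or if a joint passes its speed limit or range.

## Working session

There is one attempt and no reset: what is moved stays moved. The work goes in short steps, each a Python script; the robot and the scene stay as the last script left them, time stands still between calls to the robot, and variables do not carry over. Pictures are saved under pics/ and viewed, at most 13 in all, crops included, and the job is handed in when it is done.

```bash
mkdir -p pics; ls
python3 - <<'E'
from plant import robot
import cv2
for n in("scene","top"):
    f=robot.grab_frame(n); cv2.imwrite(f"pics/{n}0.png",f)
    cv2.imwrite(f"pics/{n}0b.png",cv2.resize(f,(800,600),interpolation=cv2.INTER_CUBIC))
    print(n,robot.get_calibration(n))
print(robot.observe())
E
```

```text
pics
scene {'vertical_fov': 52.20688516184093, 'cx': 254.24367434123675, 'cy': 190.6551524689899, 'rvec': array([ 0.56492525, -2.46585094,  1.48319809]), 'tvec': array([0.56520436, 0.15317671, 1.26139227])}
top {'vertical_fov': 46.1575053448408, 'cx': 259.38341191178785, 'cy': 189.88371126329977, 'rvec': array([ 1.71249186, -2.33646069,  0.43518292]), 'tvec': array([0.33397607, 0.47833684, 1.16316054])}
{'time': 0.1, 'q': array([ 6.22986249e+01,  5.99648170e+00,  5.53302761e+00,  8.96048200e+01,
       -5.58773046e-04,  7.75261292e+01]), 'qvel': array([ 0.02151441, -0.08289606,  0.12986126,  0.03976993, -0.0138842 ,
       -0.05609357]), 'joint_torque': array([ 6.03288572e-03, -5.58204746e+01,  5.04721034e+01,  1.30666458e-02,
       -2.71212848e-04, -5.58278032e-06]), 'tool_pos': array([0.15749205, 0.57874745, 0.30320144]), 'tcp_rot': array([-1.79933217e+02, -1.42012303e-02,  1.64772488e+02]), 'ft_force': array([ 0.24377371, -0.09511162, -0.18286057]), 'torque': array([ 0.01636326,  0.02084916, -0.0618091 ]), 'gripper_force': 0.0, 'gripper_width': 0.0851380309997002}
```

View pics/scene0b.png

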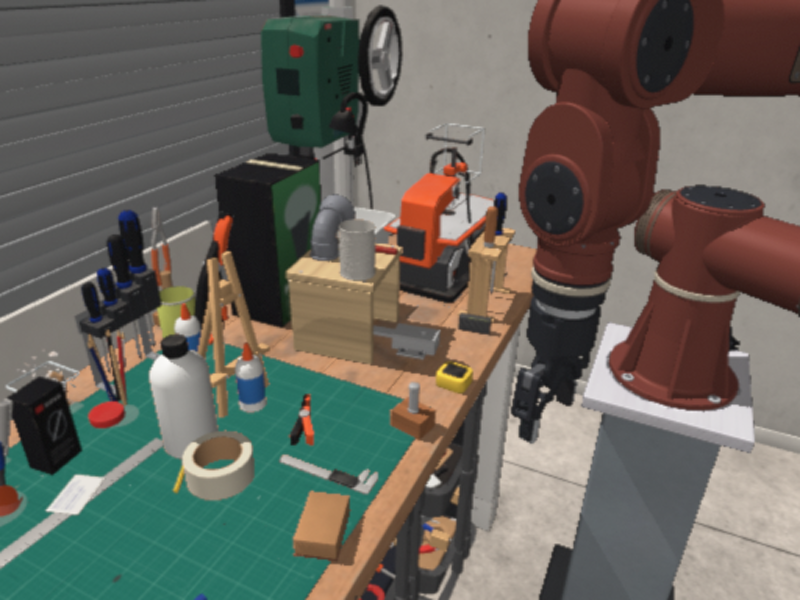

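View pics/top0b.png

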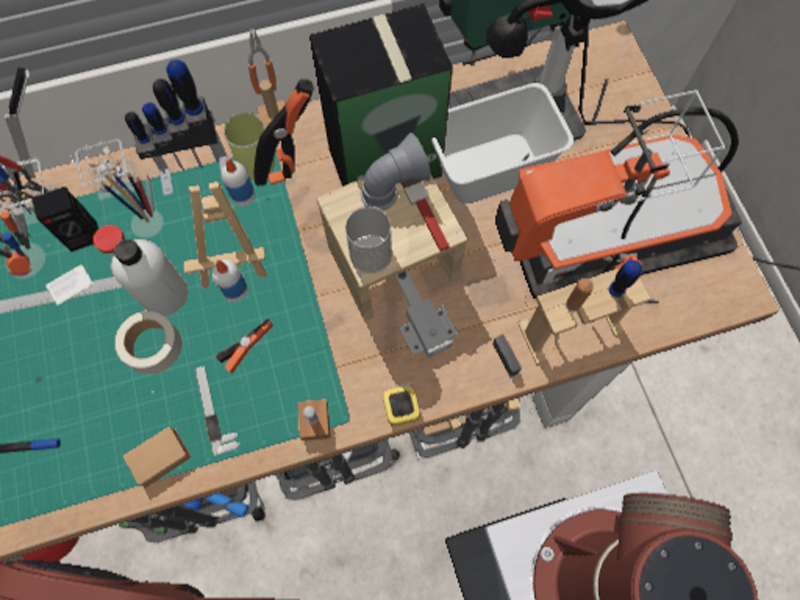

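Scene view: the riser is at (345,310), the keeper at (413,338), the rack at (490,265) and the pin block at (413,415). Top view: the keeper is at (428,328), the pin at (310,412), the hook handle at (580,293) and the screwdriver at (628,275). I'll zoom in.

```bash
cat > h.py <<'E'
import numpy as np, cv2
from plant import robot
def cal(n):
    c=robot.get_calibration(n); f=192/np.tan(np.radians(c["vertical_fov"]/2))
    K=np.array([[f,0,c["cx"]],[0,f,c["cy"]],[0,0,1]]); R=cv2.Rodrigues(c["rvec"])[0]
    return K,R,np.array(c["tvec"])
def ray(n,uv):
    K,R,t=cal(n); return -R.T@t, R.T@np.linalg.inv(K)@np.array([uv[0],uv[1],1.])
def plane(n,uv,z):
    o,d=ray(n,uv); return o+d*(z-o[2])/d[2]
def proj(n,P):
    K,R,t=cal(n); p=K@(R@np.asarray(P,float)+t); return p[:2]/p[2]
def tri(a,b):  # scene uv, top uv
    (o1,d1),(o2,d2)=ray("scene",a),ray("top",b)
    s=np.linalg.lstsq(np.c_[d1,-d2],o2-o1,rcond=None)[0]
    p,q=o1+d1*s[0],o2+d2*s[1]; return (p+q)/2,np.linalg.norm(p-q)
E
python3 - <<'E'
from h import *
t=cv2.imread("pics/top0.png"); s=cv2.imread("pics/scene0.png")
cv2.imwrite("pics/tc.png",cv2.resize(t[150:300,180:430],None,fx=3.2,fy=3.2,interpolation=cv2.INTER_CUBIC)) 
cv2.imwrite("pics/sc.png",cv2.resize(s[115:285,175:345],None,fx=3.5,fy=3.5,interpolation=cv2.INTER_CUBIC))
k=1/1.5625
for nm,uv,z in(("keeper",(431,330),.036),("pin",(309,410),.088),("handle",(580,290),.26),("sd",(630,268),.27),("tape",(401,404),.03),("level",(507,355),.036),("riserfrontL",(362,287),.186),("riserfrontR",(465,238),.186)):
    print(nm,plane("top",np.array(uv)*k,z).round(3))
print([(n,(-cal(n)[1].T@cal(n)[2]).round(3)) for n in("scene","top")])
E
```

```text
keeper [0.499 0.143 0.036]
pin [0.412 0.389 0.088]
handle [ 0.425 -0.062  0.26 ]
sd [ 0.432 -0.145  0.27 ]
tape [0.387 0.236 0.03 ]
level [0.413 0.028 0.036]
riserfrontL [0.558 0.249 0.186]
riserfrontR [0.592 0.059 0.186]
[('scene', array([0.081, 1.187, 0.72 ])), ('top', array([0.132, 0.314, 1.256]))]
```

View pics/tc.png

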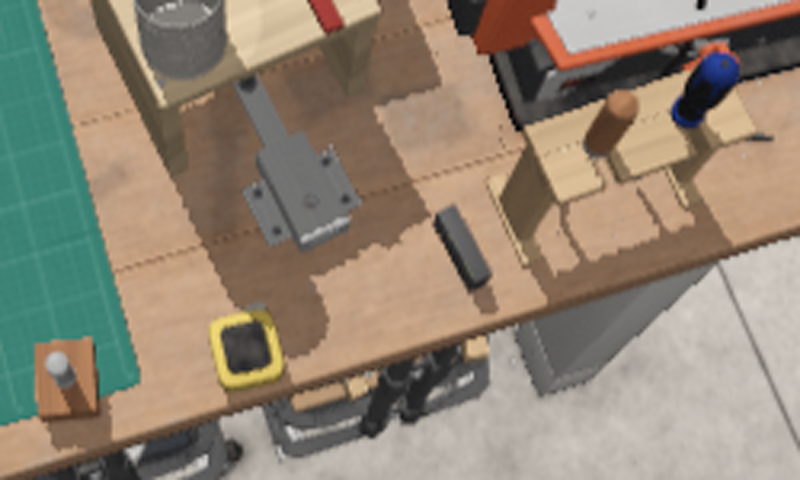

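View pics/sc.png

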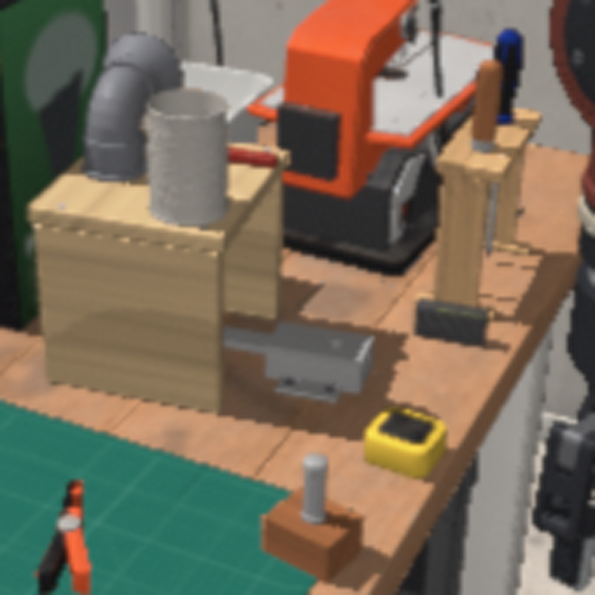

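Top crop (3.2x, offset 180,150): the keeper hole is at (311,201), the knob shows at (248,84) at the board's edge, the pin head is at (57,362) and the handle end at (623,103). Scene crop (3.5x, offset 175,115): the handle end is at (489,65), the pin head at (315,460), and the rod hangs near (490,215). I still need the hook's leg direction, so I'll zoom in there.

Run:
```python
from h import *
T=lambda u,v:(u/3.2+180-.35,v/3.2+150-.35); S=lambda u,v:(u/3.5+175-.36,v/3.5+115-.36)
t=cv2.imread("pics/top0.png"); s=cv2.imread("pics/scene0.png")
print("hole",plane("top",T(311,201),.036), tri(S(345,343),T(311,201)))
print("pinhead",tri(S(315,460),T(57,360)),plane("top",T(57,360),.092))
h,e=tri(S(489,65),T(623,103)); print("hook",h,e)
print("hookbase",tri(S(484,143),T(598,150)))
print("sd",tri(S(510,40),T(720,66)))
print("ears",[plane("top",T(*p),.006).round(4) for p in((258,192),(276,230),(325,156),(345,198))])
print("rackboard front",[plane("top",T(*p),.17).round(4) for p in((562,203),(752,137),(526,122))])
print("knob",plane("top",T(248,84),.072))
for nm,uv in(("L",(160,107)),("R",(380,14))): print("riser",nm,plane("top",T(*uv),.186).round(4))
for d in((0,0,0),(.033,0,0),(-.033,0,0),(0,.033,0),(0,-.033,0)):
    P=np.array([h[0],h[1],.02])+d; print(d,proj("scene",P).round(1),proj("top",P).round(1))
def c(im,x,y,w,h,k): return cv2.resize(im[y:y+h,x:x+w],None,fx=k,fy=k,interpolation=cv2.INTER_CUBIC)
a=c(s,290,120,45,70,8); b=c(t,330,160,45,70,8)
cv2.imwrite("pics/leg.png",np.hstack([a,b]))
```

```text
hole [0.49503536 0.14169612 0.036     ] (array([0.49149524, 0.14165834, 0.03887318]), np.float64(0.0052579315956100695))
pinhead (array([0.41211933, 0.38981681, 0.08924759]), np.float64(4.139898200972915e-05)) [0.41143696 0.38963237 0.092     ]
hook [ 0.4329858  -0.07333566  0.25830438] 0.0023787258092598574
hookbase (array([ 0.4278553 , -0.07012284,  0.17644432]), np.float64(0.005720395567247131))
sd (array([ 0.43723155, -0.15453713,  0.25938839]), np.float64(0.00014688727832895768))
ears [array([0.5267, 0.1809, 0.006 ]), array([0.4873, 0.1763, 0.006 ]), array([0.5415, 0.1114, 0.006 ]), array([0.4974, 0.107 , 0.006 ])]
rackboard front [array([ 0.3938, -0.0284,  0.17  ]), array([ 0.3997, -0.1955,  0.17  ]), array([ 0.4666, -0.0264,  0.17  ])]
knob [0.60498871 0.16579599 0.072     ]
riser L [0.5615 0.2531 0.186 ]
riser R [0.5863 0.0581 0.186 ]
(0, 0, 0) [308.9 193.7] [354.1 212.4]
(0.033, 0, 0) [300.6 191.8] [349.9 202.1]
(-0.033, 0, 0) [317.4 195.6] [358.4 222.9]
(0, 0.033, 0) [306.1 197.5] [343.5 215.7]
(0, -0.033, 0) [311.6 190. ] [364.8 209.1]
```

View pics/leg.png

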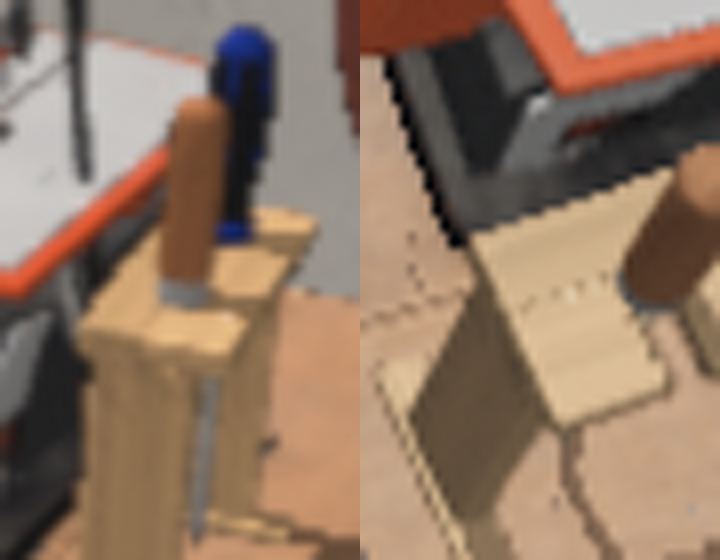

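The left half (scene) shows the hook handle over the near slot, and a thin rod at (203,460) that may belong to the screwdriver. The leg itself is hidden behind the rack's side. I'll pick the hook and look at it in the open, checking the tilted-pose IK first.

```bash
cat >> h.py <<'E'
from scipy.spatial.transform import Rotation as Ro
HOLE=np.array([.4945,.1417]); YAW=8.5
def gate(x,y,z,yaw=None):
    a=np.radians(YAW if yaw is None else yaw); return np.array([HOLE[0]+x*np.cos(a)-y*np.sin(a),HOLE[1]+x*np.sin(a)+y*np.cos(a),z])
def eul(R): return R.as_euler("xyz",degrees=True)
L=.104
def hookpose(tip,tilt,alpha,side):
    """TCP pose: hook bend (rod axis, leg height) at tip; rod slopes down by tilt towards gate +x;
    leg along side*gate y; alpha = angle (deg) of leg in tool xy plane"""
    b=Ro.from_euler("zy",[YAW,0],degrees=True)  # gate axes
    zt=b.apply([np.cos(np.radians(tilt)),0,-np.sin(np.radians(tilt))]); leg=b.apply([0,side,0])
    # tool axes: x_t rotated so that leg = cos a x_t + sin a y_t
    n=np.cross(zt,leg); M=np.c_[leg,n,zt]
    R=Ro.from_matrix(M)*Ro.from_euler("z",-alpha,degrees=True)
    return np.asarray(tip)-zt*(L+.150), eul(R)
E
python3 - <<'E'
from h import *
for tilt in(35,45):
  for side in(1,-1):
    r=[]
    for al in range(0,360,30):
        ok=''
        for x in(.160,.06):
            p,o=hookpose(gate(x,-side*.015,.042),tilt,al,side); q=robot.ik(p,o); ok+='Y' if q is not None else '-'
        r.append(ok)
    print(tilt,side,r,p.round(3))
H=(.431,-.072)
ps=np.array([*H,.170+.104])
robot.set_gripper(.06)
robot.move_pose(ps+[0,0,.14],[180,0,92]) 
robot.line_to(ps,guard=8); print(robot.observe()["tool_pos"],robot.observe()["q"].round(1))
robot.set_gripper(0); o=robot.observe(); print(o["gripper_width"],o["gripper_force"],o["ft_force"],o["time"])
E
```

```text
35 1 ['--', '--', '--', '--', '--', '--', '--', '--', '--', '--', '--', '--'] [0.35  0.105 0.188]
35 -1 ['--', '--', '--', '--', '--', '--', '--', '--', '--', '--', '--', '--'] [0.346 0.135 0.188]
45 1 ['--', '--', '--', '--', '--', '--', '--', '--', '--', '--', '--', '--'] [0.378 0.109 0.222]
45 -1 ['--', '--', '--', '--', '--', '--', '--', '--', '--', '--', '--', '--'] [0.374 0.139 0.222]
[ 0.43131265 -0.07210142  0.27498317] [-26.7 -23.4 -24.1  89.2   0.   61.3]
0.024343808853413397 58.8904838450253 [-0.15954944 -0.63713246  6.25152331] 4.5
```

Run:
```python
from h import *
o=robot.observe(); p=o["tool_pos"]; print(p)
robot.line_to(p+[0,0,.02],guard=25)
p2=p+[0,0,.02]
robot.line_to(p2+[-.06,.002,0],guard=12)
print(robot.observe()["tool_pos"],robot.observe()["ft_force"])
f=robot.observe()
s=robot.grab_frame("scene"); t=robot.grab_frame("top")
P=robot.observe()["tool_pos"]-[0,0,L+.15]; a=proj("scene",P); b=proj("top",P); print(a,b)
def c(im,uv,k=8):
    x,y=(np.array(uv)-[25,35]).astype(int); x=max(x,0);y=max(y,0); return cv2.resize(im[y:y+70,x:x+50],None,fx=k,fy=k,interpolation=cv2.INTER_CUBIC),(x,y)
A,oa=c(s,a);B,ob=c(t,b); print(oa,ob); cv2.imwrite("pics/leg2.png",np.hstack([A,B]))
# survey: pickup leaning delta, heading phi ; use: tool pitch tau
def tool(direction_heading,down,roll):
    h,d=np.radians([direction_heading,down]); z=np.array([np.cos(d)*np.cos(h),np.cos(d)*np.sin(h),-np.sin(d)]); y=np.array([-np.sin(h),np.cos(h),0])*roll
    return z,eul(Ro.from_matrix(np.c_[np.cross(y,z),y,z]))
G=np.array([.431,-.072,.22])
for dn in(45,60,70):
    for rise in (0,.1):
        print("pick",dn,rise,[(ph,sum(robot.ik(G-z*.054+[0,0,rise],o) is not None for z,o in[tool(ph,dn,1),tool(ph,dn,-1)])) for ph in range(-150,181,30)])
for rod in(40,45):
  for dn in(50,60,70,80,90):
    r=[]
    for x in(.16,.06):
        c_,s_=np.cos(np.radians(rod)),np.sin(np.radians(rod)); g=gate(x-.2*c_,-.015,.042+.2*s_)
        r.append([robot.ik(g-z*.054,o) is not None for z,o in[tool(YAW,dn,1),tool(YAW,dn,-1)]])
    print("use",rod,dn,r)
```

```text
[ 0.4312248  -0.07211275  0.2747401 ]
[ 0.37156582 -0.07026139  0.29431869] [ 0.56341145 -0.81232046 -1.2551965 ]
[325.08026858 192.82154858] [362.73238474 230.31720374]
(np.int64(300), np.int64(157)) (np.int64(337), np.int64(195))
pick 45 0 [(-150, 2), (-120, 2), (-90, 2), (-60, 0), (-30, 0), (0, 0), (30, 0), (60, 2), (90, 2), (120, 2), (150, 0), (180, 0)]
pick 45 0.1 [(-150, 0), (-120, 2), (-90, 2), (-60, 0), (-30, 0), (0, 0), (30, 0), (60, 2), (90, 0), (120, 0), (150, 0), (180, 0)]
pick 60 0 [(-150, 2), (-120, 2), (-90, 2), (-60, 0), (-30, 0), (0, 0), (30, 2), (60, 2), (90, 2), (120, 2), (150, 2), (180, 2)]
pick 60 0.1 [(-150, 2), (-120, 2), (-90, 2), (-60, 2), (-30, 0), (0, 0), (30, 2), (60, 2), (90, 2), (120, 2), (150, 0), (180, 2)]
pick 70 0 [(-150, 2), (-120, 2), (-90, 2), (-60, 2), (-30, 0), (0, 0), (30, 2), (60, 2), (90, 2), (120, 2), (150, 2), (180, 2)]
pick 70 0.1 [(-150, 2), (-120, 2), (-90, 2), (-60, 2), (-30, 2), (0, 2), (30, 2), (60, 2), (90, 2), (120, 2), (150, 2), (180, 2)]
use 40 50 [[False, False], [False, False]]
use 40 60 [[False, False], [False, False]]
use 40 70 [[True, True], [False, False]]
use 40 80 [[True, True], [True, True]]
use 40 90 [[True, True], [True, True]]
use 45 50 [[False, False], [False, False]]
use 45 60 [[False, False], [False, False]]
use 45 70 [[True, True], [False, False]]
use 45 80 [[True, True], [True, True]]
use 45 90 [[True, True], [True, True]]
```

View pics/leg2.png

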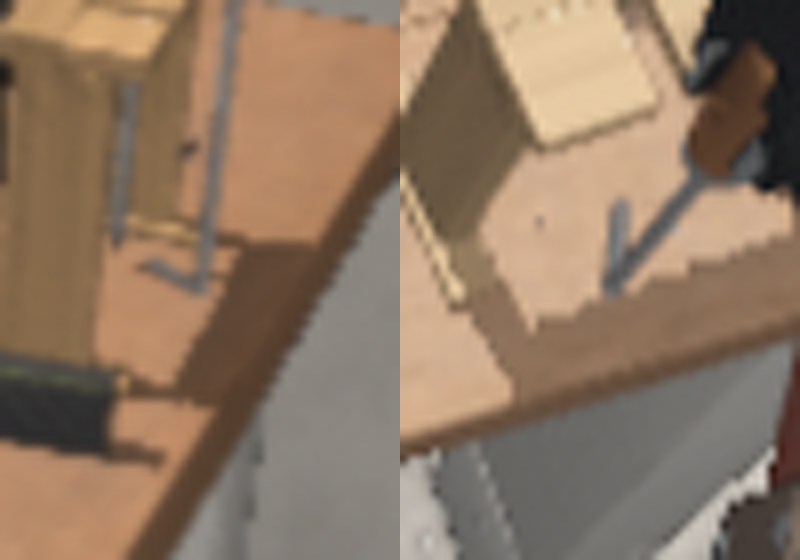

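The picture shows the freed hook. Scene half: bend at (200,288), leg tip at (145,262). Top half: bend at (612,288), tip at (622,203). That puts the leg at about -28° world azimuth at tool yaw 92. A tool-along-rod grasp can't reach under the riser, so I'll rehang it with the leg at -15° and regrasp leaning about 43° from the left. In use the tool then points nearly straight down.

```bash
cat >> h.py <<'E'
def tf(R,p): M=np.eye(4); M[:3,:3]=R.as_matrix(); M[:3,3]=p; return M
HK=np.array([.4312,-.0721]); BETA=-15.; DEL=43.
def hook_rack(): return tf(Ro.from_euler("z",BETA,degrees=True),[*HK,.170])
def tool_lean(sgn,gz=.050):   # tool pose leaning, heading BETA-90
    h,d=np.radians([BETA-90,90-DEL]); z=np.array([np.cos(d)*np.cos(h),np.cos(d)*np.sin(h),-np.sin(d)])
    y=sgn*np.array([np.cos(np.radians(BETA)),np.sin(np.radians(BETA)),0]); R=Ro.from_matrix(np.c_[np.cross(y,z),y,z])
    return tf(R,np.array([*HK,.170+gz])-z*.054)
def hook_use(x,y,z,rod,yaw=None,s=-1):  # bend point in gate coords
    a=YAW if yaw is None else yaw; r=np.radians(rod); b=Ro.from_euler("z",a,degrees=True)
    Z=b.apply([-np.cos(r),0,np.sin(r)]); X=b.apply([0,s,0]); R=Ro.from_matrix(np.c_[X,np.cross(Z,X),Z])
    return tf(R,gate(x,y,z)+Z*.150)
def po(M): return M[:3,3],eul(Ro.from_matrix(M[:3,:3]))
def tool_use(x,y,z,rod,sgn,yaw=None): return po(hook_use(x,y,z,rod,yaw)@np.linalg.inv(hook_rack())@tool_lean(sgn))
E
python3 - <<'E'
from h import *
p=np.array([.4312,-.0721,.2750])
robot.line_to(p+[-.06,.002,.02],rotation=[180,0,105])
robot.line_to(p+[0,0,.02],guard=12); g=robot.line_to(p,guard=10,vel=.05); print(g,robot.observe()["tool_pos"],robot.observe()["ft_force"])
robot.set_gripper(.05); robot.line_to(p+[0,0,.14])
for sgn in(1,-1):
    M=tool_lean(sgn); P,o=po(M)
    for k in(0,.1): q=robot.ik(P-M[:3,2]*k,o); print(sgn,"lean",k,None if q is None else np.round(q,0))
    for up in(.02,.08):q=robot.ik(P+[-.0,0,up],o); print(sgn,"up",up,None if q is None else np.round(q,0))
    q=robot.ik(P+[-.06,0,.02],o); print(sgn,"out",None if q is None else np.round(q,0))
    for rod in(42,45):
      for x in(.16,.06,-.01):
        q=robot.ik(*tool_use(x,.015,.042,rod,sgn)); print(sgn,rod,x,None if q is None else np.round(q,0))
t=robot.grab_frame("top"); s=robot.grab_frame("scene")
print(robot.observe()["time"])
cv2.imwrite("pics/hung.png",np.hstack([cv2.resize(i,None,fx=6,fy=6,interpolation=cv2.INTER_CUBIC) for i in(s[115:195,280:340],t[160:240,330:390])]))
E
```

```text
True [ 0.43076992 -0.07211177  0.27473725] [-1.67020907  0.02339279  5.22707617]
1 lean 0 [ -2.  -7. -19.  90. -42. 108.]
1 lean 0.1 [  6.   1.  -4. 104. -40. 117.]
1 up 0.02 [ -2.  -7. -17.  93. -42. 108.]
1 up 0.08 [ -2.  -8. -11.  99. -42. 108.]
1 out [ -2. -18. -26.  94. -42. 108.]
1 42 0.16 [  3. -13. -21.  78.   0. 174.]
1 42 0.06 [  2. -32. -35.  82.   1. 173.]
1 42 -0.01 [ -0. -48. -45.  88.   1. 171.]
1 45 0.16 [  3.  -8. -15.  81.   0. 175.]
1 45 0.06 [  2. -27. -30.  84.   0. 173.]
1 45 -0.01 [  1. -41. -40.  89.   0. 172.]
-1 lean 0 [ -2.  -7. -19.  90. -42. -72.]
-1 lean 0.1 [  6.   1.  -4. 104. -40. -63.]
-1 up 0.02 [ -2.  -7. -17.  93. -42. -72.]
-1 up 0.08 [ -2.  -8. -11.  99. -42. -72.]
-1 out [ -2. -18. -26.  94. -42. -72.]
-1 42 0.16 [  3. -13. -21.  78.   0.  -6.]
-1 42 0.06 [  2. -32. -35.  82.   1.  -7.]
-1 42 -0.01 [ -0. -48. -45.  88.   1.  -9.]
-1 45 0.16 [  3.  -8. -15.  81.   0.  -5.]
-1 45 0.06 [  2. -27. -30.  84.   0.  -7.]
-1 45 -0.01 [  1. -41. -40.  89.   0.  -8.]
8.35
```

View pics/hung.png

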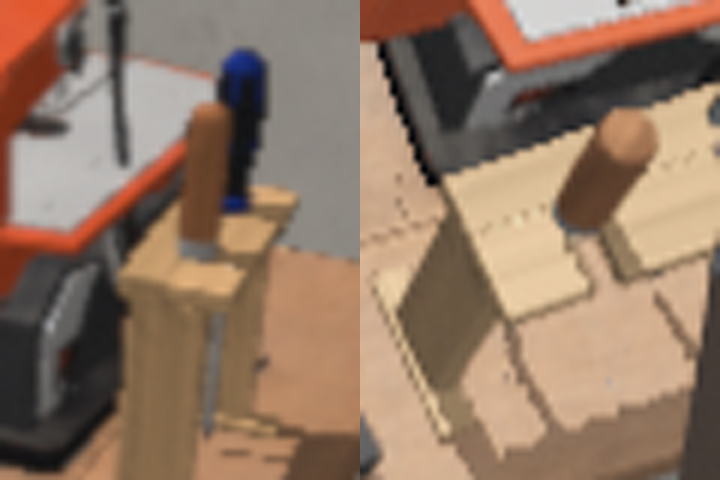

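The hook hangs upright in the slot and the leaning grasp is feasible (sgn=-1). Next I regrasp, take it out and go to the pre-insert pose.

Run:
```python
from h import *
robot.set_gripper(.06)
M=tool_lean(-1); P,o=po(M)
robot.move_pose(P-M[:3,2]*.1,o); print(robot.line_to(P,guard=10))
robot.set_gripper(0); ob=robot.observe(); print(ob["gripper_width"],ob["tool_pos"],P,ob["ft_force"])
np.save("lean.npy",np.r_[P,o])
robot.line_to(P+[0,0,.02],guard=15); print(robot.line_to(P+[-.07,0,.02],guard=10))
robot.line_to(P+[-.05,.0,.09])
P2,o2=tool_use(0,.055,.10,45,-1); robot.move_pose(P2,o2)
ob=robot.observe(); print(ob["tool_pos"],P2,ob["ft_force"],ob["time"])
t=robot.grab_frame("top"); s=robot.grab_frame("scene")
H=hook_use(0,.055,.10,45); b=(H@[0,0,-.15,1])[:3]; l=(H@[.033,0,-.15,1])[:3]; print([proj(n,x).round(1) for n in("scene","top") for x in(b,l)])
cv2.imwrite("pics/pre.png",np.hstack([cv2.resize(i,None,fx=4,fy=4,interpolation=cv2.INTER_CUBIC) for i in(s[150:290,210:310],t[150:290,230:330])]))
```

```text
False
0.023910971978579987 [ 0.44106756 -0.03635715  0.260142  ] [ 0.44073176 -0.03652697  0.2594931 ] [0.35726855 2.24058741 4.82515611]
False
[0.34455729 0.17451997 0.29487891] [0.34463865 0.17491391 0.29538846] [-0.34294268 -0.80009045 -1.13346399] 14.2167
[array([268. , 204.2]), array([270.7, 199.3]), array([259.6, 213.8]), array([270.6, 208.7])]
```

View pics/pre.png

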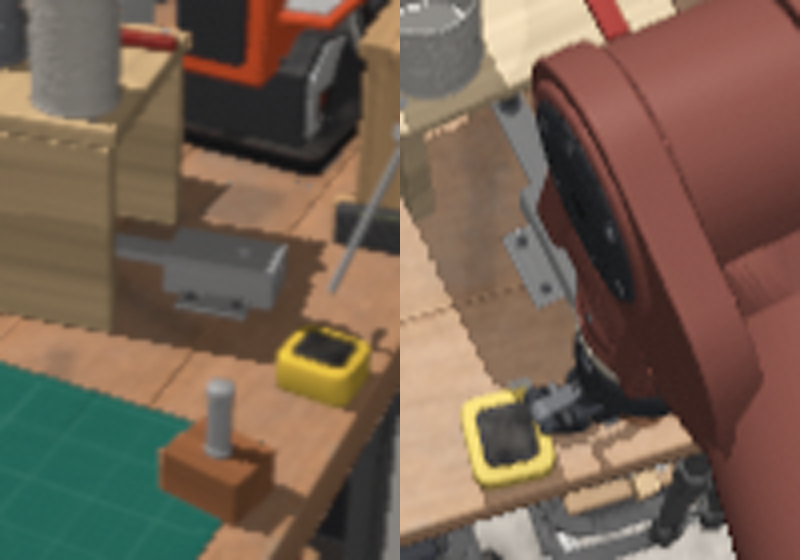

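In the scene half the rod ends at (332,288), i.e. pixel (293,222), but the predicted bend was (268,204). The hook has pivoted in the grip, so I'll work out by how much.

Run:
```python
from h import *
ob=robot.observe(); R=Ro.from_euler("xyz",ob["tcp_rot"],degrees=True); G=ob["tool_pos"]+R.apply([0,0,.054])
b=Ro.from_euler("z",YAW,degrees=True)
for r in range(40,111,5):
    d=b.apply([np.cos(np.radians(r)),0,-np.sin(np.radians(r))])
    print(r,proj("scene",G+.2*d).round(1),proj("scene",G+.05*d).round(1),(G+.2*d).round(3))
print(proj("scene",G),ob["tcp_rot"])
s=robot.grab_frame("scene"); t=robot.grab_frame("top")
A=cv2.resize(s[90:240,250:370],None,fx=4,fy=4,interpolation=cv2.INTER_CUBIC)
B=cv2.resize(t[215:290,255:305],None,fx=6,fy=6,interpolation=cv2.INTER_CUBIC)
B=cv2.copyMakeBorder(B,0,600-B.shape[0],0,0,cv2.BORDER_CONSTANT)
cv2.imwrite("pics/pre2.png",np.hstack([A,B]))
```

```text
40 [264.6 200.1] [303.1 177.8] [0.498 0.197 0.113]
45 [268.1 204.2] [304. 179.] [0.486 0.196 0.1  ]
50 [271.9 208.1] [304.9 180. ] [0.474 0.194 0.088]
55 [276.  211.7] [306. 181.] [0.46  0.192 0.077]
60 [280.4 215. ] [307.2 181.9] [0.445 0.19  0.068]
65 [285. 218.] [308.4 182.6] [0.43  0.187 0.06 ]
70 [289.9 220.6] [309.7 183.4] [0.414 0.185 0.053]
75 [294.9 222.9] [311.1 183.9] [0.398 0.182 0.048]
80 [300.1 224.8] [312.5 184.4] [0.381 0.18  0.044]
85 [305.5 226.4] [313.9 184.8] [0.364 0.177 0.042]
90 [311.  227.6] [315.4 185.1] [0.347 0.175 0.041]
95 [316.6 228.3] [316.9 185.3] [0.329 0.172 0.042]
100 [322.2 228.7] [318.3 185.3] [0.312 0.17  0.044]
105 [327.8 228.6] [319.8 185.2] [0.295 0.167 0.048]
110 [333.4 228.2] [321.3 185.1] [0.279 0.165 0.053]
[316.9752135  169.77272798] [-179.95234695    1.94934503 -171.47084571]
```

View pics/pre2.png

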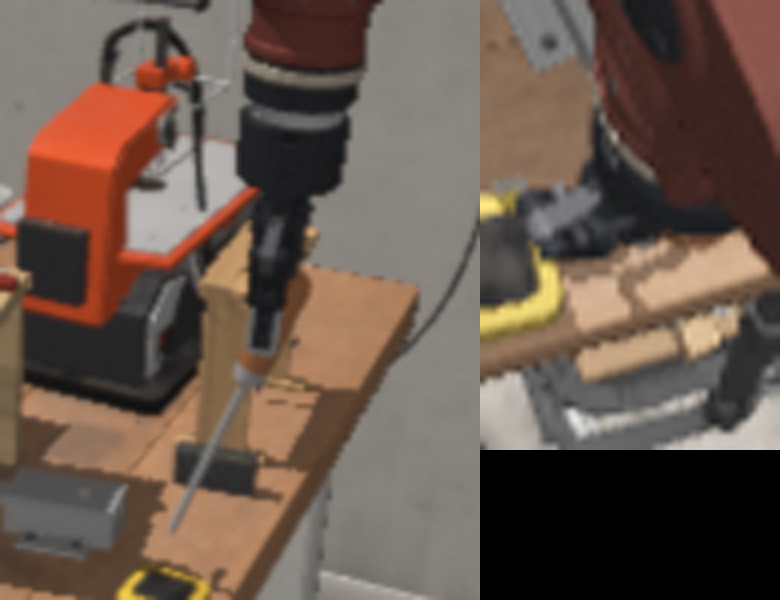

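The rod now hangs at about 73° instead of 45°, so it pivoted about the closing axis (bend at (170,530), collar at (248,375) in the crop). I'll set it back to about 43° by planting the bend on free bench left of the keeper and moving the hand along an arc. A touch on the bench then measures the angle.

```bash
cat >> h.py <<'E'
def touch(zmin=.15,gd=3):
    """lower until the bend meets the bench; returns rod angle"""
    p=robot.observe()["tool_pos"]; hit=robot.line_to([p[0],p[1],zmin],vel=.04,guard=gd); o=robot.observe()
    zG=o["tool_pos"][2]-.054; return hit,np.degrees(np.arcsin(min(1,(zG-.0035)/.2))),o["tool_pos"]
def gp(x,y,z): return gate(x,y,z+.054)   # TCP for grasp point in gate coords, tool ~down
E
python3 - <<'E'
from h import *
p=robot.observe()["tool_pos"]; o=tool_use(0,.055,.1,45,-1)[1]
robot.line_to(p+[0,0,.04])
robot.line_to(gp(.045-.058,.09,.25),rotation=o)
hit,r,q=touch(); print(hit,r,q)
B=.045-.2*np.cos(np.radians(73))+.2*np.cos(np.radians(r))
for a in np.linspace(r,41,6)[1:]:
    c,s=np.cos(np.radians(a)),np.sin(np.radians(a))
    g=robot.line_to(gp(B-.2*c,.09,.2*s+.0025),vel=.06,guard=30); ob=robot.observe(); print(round(a,1),g,ob["ft_force"].round(1),ob["tool_pos"].round(3))
    if g: break
p=robot.observe()["tool_pos"]; robot.line_to(p+[0,0,.03]); robot.pause(.3); print(touch(p[2]-.02)); 
p=robot.observe()["tool_pos"]; robot.line_to(p+[0,0,.06]); print(robot.observe()["time"])
E
```

```text
True 72.70317082875104 [0.46781539 0.22884328 0.24845545]
66.4 False [-1.8 -0.2  7.2] [0.448 0.226 0.241]
60.0 False [-1.8  0.2  7.1] [0.428 0.223 0.231]
53.7 False [-2.2  0.3  6.8] [0.41  0.22  0.218]
47.3 False [-3.2 -0.6  7. ] [0.393 0.218 0.204]
41.0 False [-3.1 -0.   4.9] [0.378 0.215 0.188]
(True, np.float64(41.09622159811916), array([0.37688774, 0.21508297, 0.18896511]))
22.1667
```

The rod is at 41.1° and holds. Insert, catch and pull next.

```bash
cat >> h.py <<'E'
RA=41.1
def bend(x,y,z,vel=.1,guard=8,r=None):
    a=np.radians(RA if r is None else r); g=robot.line_to(gp(x-.2*np.cos(a),y,z+.2*np.sin(a)),vel=vel,guard=guard)
    ob=robot.observe(); w=ob["tool_pos"][:2]-HOLE; c=np.radians(YAW); gx=w[0]*np.cos(c)+w[1]*np.sin(c)+.2*np.cos(a); gy=-w[0]*np.sin(c)+w[1]*np.cos(c)
    print("bend",(x,y,z),"hit" if g else "","at",gx.round(4),gy.round(4),(ob["tool_pos"][2]-.054-.2*np.sin(a)).round(4),ob["ft_force"].round(1),ob["time"]); return g,gx
E
python3 - <<'E'
from h import *
ok=True
for w in[(.045,.09,.068),(.045,.056,.068),(.158,.056,.062),(.158,.056,.043),(.158,.019,.043)]:
    if bend(*w)[0]: ok=False; break
if ok: bend(.07,.019,.043,vel=.05,guard=14)
E
```

```text
bend (0.045, 0.09, 0.068)  at 0.0448 0.09 0.0674 [-0.3 -0.4 -0.9] 22.4167
bend (0.045, 0.056, 0.068)  at 0.045 0.0559 0.0679 [-0.   0.9 -0.8] 22.9083
bend (0.158, 0.056, 0.062)  at 0.1577 0.0561 0.0621 [-0.5  0.8 -1.7] 24.1917
bend (0.158, 0.056, 0.043)  at 0.1574 0.056 0.0423 [ 0.6  0.2 -1.3] 24.5333
bend (0.158, 0.019, 0.043)  at 0.1581 0.0188 0.0433 [ 0.2 -0.2 -1.5] 25.05
bend (0.07, 0.019, 0.043) hit at 0.0857 0.019 0.043 [ 2.8  0.9 -0.2] 26.3583
```

Run:
```python
from h import *
bend(.074,.019,.043,vel=.02,guard=14); robot.pause(.2); print(robot.observe()["ft_force"])
t=robot.grab_frame("top"); s=robot.grab_frame("scene")
cv2.imwrite("pics/pul_t.png",t);cv2.imwrite("pics/pul_s.png",s)
# pixel predictions of knob for travel 0.065/0.055
for x in(.075,.085): print(x,[proj(n,gate(x,0,.072)).round(1) for n in("scene","top")],[proj(n,gate(x,0,.03)).round(1) for n in("scene","top")])
A=cv2.resize(s[150:240,210:330],None,fx=6.6,fy=6.6,interpolation=cv2.INTER_CUBIC);cv2.imwrite("pics/pul.png",A)
```

```text
bend (0.074, 0.019, 0.043) hit at 0.0851 0.0188 0.0425 [ 3.8  0.  -0.8] 26.6583
[ 4.57434341  0.34478903 -0.78861287]
0.075 [array([250.4, 200. ]), array([265.4, 185.9])] [array([250.2, 210.8]), array([265.2, 191.2])]
0.085 [array([247.5, 199.6]), array([263.8, 183. ])] [array([247.4, 210.3]), array([263.7, 188.3])]
```

View pics/pul.png

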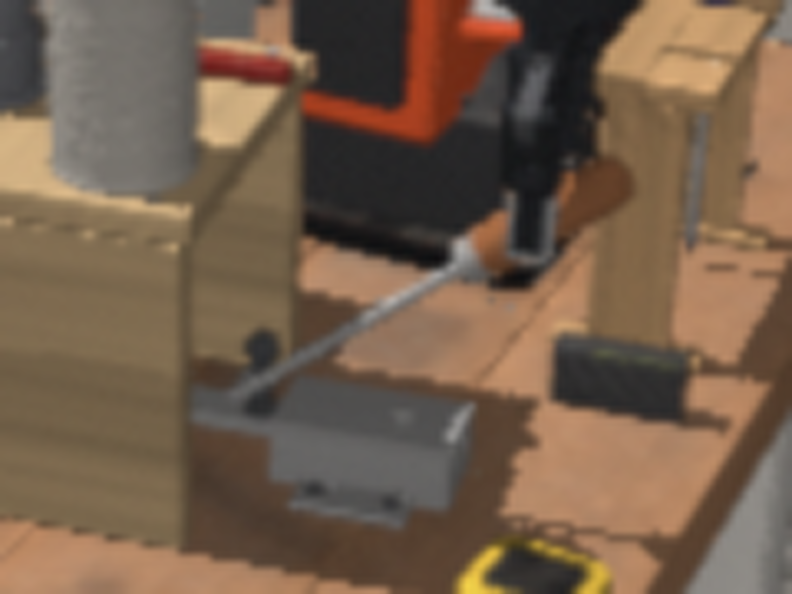

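The knob's head is at (262,348), pixel (249.7,202.7), against a prediction of (250.4,200..202) for full travel. The leg is behind the neck and the bar is at its stop. The earlier pivot probably came from the leg striking the rack's front leg, so this time I'll come in from further out. Disengage and check the return poses.

```bash
sed -i 's/^HK=.*/HK=np.array([.4312,-.0721]); BETA=-15.; DEL=46.9/' h.py
python3 - <<'E'
from h import *
for w in[(.0925,.019,.043),(.0925,.058,.043),(.0925,.058,.075),(.03,.058,.10)]:
    if bend(*w,guard=7)[0]: break
P,o=po(tool_lean(-1)); print(P,o)
for k in(.0,.06,.08,.09,.1,.11):
    print(k,[(u,None if (q:=robot.ik(P+[-k,-.035*k,u],o)) is None else np.round(q,0)) for u in(.02,.05,.08)])
E
```

```text
bend (0.0925, 0.019, 0.043)  at 0.0918 0.019 0.0424 [ 0.8  0.  -1.4] 27.2083
bend (0.0925, 0.058, 0.043)  at 0.0922 0.058 0.0429 [-0.7  0.4 -1.4] 27.75
bend (0.0925, 0.058, 0.075)  at 0.0928 0.0577 0.0752 [-0.2 -0.8 -1.9] 28.2167
bend (0.03, 0.058, 0.1)  at 0.0302 0.058 0.0996 [ 0.1  0.5 -2.2] 29.0417
[ 0.44140491 -0.03401474  0.25689678] [ 180.   -46.9 -105. ]
0.0 [(0.02, array([ -0.,  -5., -16.,  94., -45., -69.])), (0.05, array([ -0.,  -5., -13.,  97., -45., -69.])), (0.08, array([ -0.,  -5., -10., 100., -45., -69.]))]
0.06 [(0.02, array([ -0., -15., -26.,  95., -45., -69.])), (0.05, array([ -0., -16., -23.,  98., -45., -69.])), (0.08, array([ -0., -16., -20., 101., -45., -69.]))]
0.08 [(0.02, array([ -1., -19., -29.,  95., -45., -69.])), (0.05, array([ -1., -20., -26.,  99., -45., -69.])), (0.08, array([ -1., -20., -23., 102., -45., -69.]))]
0.09 [(0.02, array([ -1., -21., -30.,  96., -45., -69.])), (0.05, array([ -1., -21., -27.,  99., -45., -69.])), (0.08, array([ -1., -21., -24., 102., -45., -69.]))]
0.1 [(0.02, array([ -1., -23., -32.,  96., -45., -69.])), (0.05, array([ -1., -23., -29.,  99., -45., -69.])), (0.08, array([ -1., -23., -26., 102., -45., -69.]))]
0.11 [(0.02, array([ -1., -25., -33.,  97., -45., -70.])), (0.05, array([ -1., -25., -30., 100., -45., -70.])), (0.08, array([ -1., -25., -27., 103., -45., -70.]))]
```

Run:
```python
from h import *
P,o=po(tool_lean(-1)); d=lambda k,u:P+[-k,-.035*k,u]
p=robot.observe()["tool_pos"]
mid=np.array([d(.11,.1)[0],.17,d(0,.1)[2]]); print("mid",mid,robot.ik(mid,o))
robot.line_to(p+[0,0,.07]); robot.line_to(mid,rotation=o,vel=.12); print(robot.observe()["ft_force"])
print(robot.line_to(d(.11,.09),guard=8,vel=.2)); print(robot.line_to(d(.11,.025),guard=8))
ob=robot.observe();print(ob["ft_force"],ob["time"])
# check the hook numerically: draw predicted rod on crop, save for later; measure grey rod in scene
s=robot.grab_frame("scene"); t=robot.grab_frame("top"); cv2.imwrite("pics/out_s.png",s); cv2.imwrite("pics/out_t.png",t)
H=np.array([HK[0]-.11,HK[1]-.004,.195])
for n,im in(("scene",s),("top",t)):
    for z in(-.03,-.07,-.11,-.145):
        u,v=proj(n,H+[0,0,z]); row=im[int(round(v)),int(u)-12:int(u)+13].astype(int)
        print(n,z,np.round([u,v],1),"sat",(row.max(1)-row.min(1)).tolist())
```

```text
mid [0.33140491 0.17       0.35689678] [ 26.59787958   2.06317781  -3.23353336 120.05736791 -33.09520806
 -37.58357683]
[ 0.09855959  0.35782505 -1.11181217]
False
False
[-0.4737099   0.40348469 -0.67477317] 32.9917
scene -0.03 [343.4 163.8] sat [81, 82, 81, 82, 82, 82, 82, 81, 80, 80, 77, 56, 14, 28, 70, 79, 79, 79, 80, 81, 81, 76, 57, 25, 12]
scene -0.07 [342.  174.1] sat [81, 81, 80, 79, 77, 78, 79, 78, 76, 77, 76, 71, 46, 16, 43, 76, 80, 77, 59, 43, 39, 36, 23, 11, 7]
scene -0.11 [340.6 184.2] sat [82, 82, 82, 81, 81, 81, 81, 82, 82, 82, 81, 65, 24, 10, 30, 40, 38, 24, 13, 11, 10, 11, 10, 10, 10]
scene -0.145 [339.4 192.8] sat [69, 45, 41, 41, 43, 43, 41, 42, 37, 29, 21, 15, 13, 13, 11, 10, 9, 11, 10, 10, 10, 11, 11, 11, 11]
top -0.03 [383.5 234.6] sat [67, 68, 68, 67, 68, 66, 65, 66, 66, 65, 64, 65, 64, 63, 62, 61, 61, 58, 57, 53, 52, 39, 4, 4, 4]
top -0.07 [379.4 238.7] sat [67, 67, 67, 68, 67, 67, 67, 67, 66, 66, 67, 66, 66, 65, 66, 66, 65, 64, 65, 63, 63, 62, 60, 59, 58]
top -0.11 [375.6 242.6] sat [69, 68, 68, 67, 69, 68, 68, 67, 68, 67, 67, 67, 66, 68, 67, 66, 66, 67, 67, 67, 66, 64, 64, 64, 65]
top -0.145 [372.5 245.7] sat [68, 67, 67, 69, 68, 68, 67, 67, 68, 67, 68, 68, 66, 67, 66, 67, 67, 68, 67, 67, 65, 66, 66, 67, 66]
```

Run:
```python
from h import *
t=cv2.imread("pics/out_t.png").astype(int); 
sat=t.max(2)-t.min(2)
for v in range(212,262,3): print(v,''.join('#' if a<32 else ('+' if a<52 else '.') for a in sat[v,330:420]))
H=np.array([HK[0]-.11,HK[1]-.004,.195]); print(proj("top",H),proj("top",H+[0,0,.1]))
```

```text
212 ................................................+##########+........+.....................
215 ..................................................+##############+........................
218 ...................................................+#############.........................
221 ........................................................######............................
224 .......................................................+++++++++++........................
227 .........................................................+###+++++++++++......+.++++++####
230 ..........................................................++##########+++++++#############
233 .............................................................+############################
236 ..............................................................+###########################
239 ................................................................+#########################
242 .................................................................+########################
245 ...................................................................+######################
248 .....................................................................+####################
251 ......................................................................+###################
254 ........................................................................+#################
257 ..........................................................................################
260 ...........................................................................+##############
[386.66899363 231.37271679] [398.66128626 219.20345228]
```

Run:
```python
import cv2
t=cv2.imread("pics/out_t.png")
cv2.imwrite("pics/last.png",cv2.resize(t[170:270,310:440],None,fx=6,fy=6,interpolation=cv2.INTER_CUBIC))
```

```text
(no output)
```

View pics/last.png

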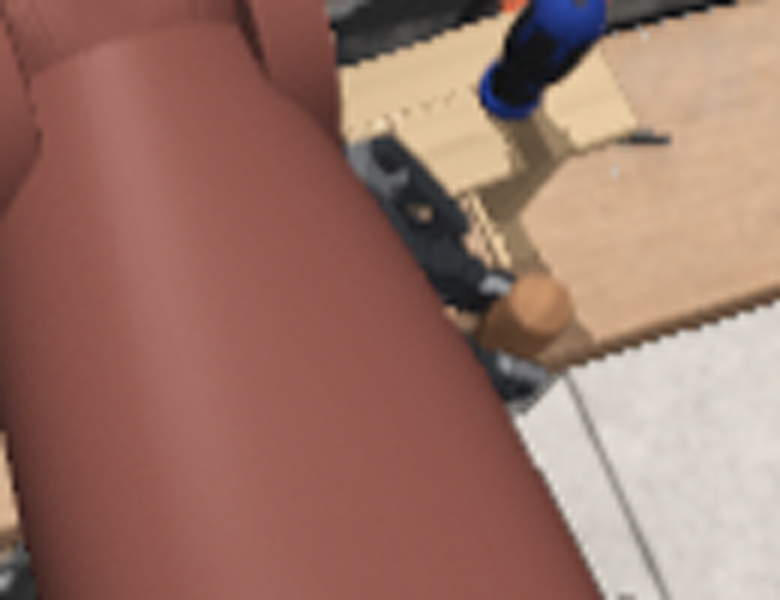

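The picture shows the handle's end at (540,305), pixel (400,220.8), against a prediction of (398,220). The arm hides the rod, but the hook is close to upright. Guarded entry into the slot follows.

Run:
```python
from h import *
P,o=po(tool_lean(-1)); d=lambda k,u:P+[-k,-.035*k,u]
for k in(.06,.04,.02,.0):
    g=robot.line_to(d(k,.02),guard=5,vel=.1); ob=robot.observe(); print(k,g,ob["ft_force"].round(1),(ob["tool_pos"]-P).round(4),ob["time"])
    if g: break
else:
    g=robot.line_to(d(0,-.006),guard=5,vel=.05); ob=robot.observe(); print("down",g,ob["ft_force"].round(1),(ob["tool_pos"]-P).round(4),ob["time"])
```

```text
0.06 False [-0.4  0.7 -1.6] [-0.0602 -0.0021  0.0202] 33.7417
0.04 False [ 0.3 -0.1 -0.6] [-0.0404 -0.0014  0.0201] 34.0917
0.02 True [-0.1  1.8 -1. ] [-0.0297 -0.0006  0.0194] 34.3
```

Run:
```python
from h import *
P,o=po(tool_lean(-1))
def at(k,dy,u,gd=5,v=.05):
    g=robot.line_to(P+[-k,-.035*k+dy,u],guard=gd,vel=v); ob=robot.observe(); print(k,dy,g,ob["ft_force"].round(1),(ob["tool_pos"]-P).round(4),ob["time"]); return g
at(.045,0,.02)
for dy in(.0025,.005,-.0025):
    at(.045,dy,.02)
    if not at(0,dy,.02): break
    at(.045,dy,.02,gd=20)
else: raise SystemExit("no entry")
at(0,dy,-.006)
```

```text
0.045 0 False [ 0.1 -0.9 -1.4] [-0.0455 -0.0016  0.0201] 34.7417
0.045 0.0025 False [-0.2  0.3 -2.6] [-0.0449  0.001   0.02  ] 34.9917
0 0.0025 False [ 0.2 -1.  -0.6] [-0.0002  0.0025  0.02  ] 36.0417
0 0.0025 True [ 1.  -1.1  4.2] [-0.0002  0.0022 -0.003 ] 36.5083
```

Run:
```python
from h import *
M=tool_lean(-1); p=robot.observe()["tool_pos"]
robot.set_gripper(.05); robot.line_to(p-M[:3,2]*.11,vel=.2)
PIN=np.array([.4120,.3895]) 
robot.move_pose([PIN[0],PIN[1],.26],[180,0,90]); print(robot.observe()["q"].round(0),robot.observe()["time"])
s=robot.grab_frame("scene"); t=robot.grab_frame("top")
# handle (brown) mask near rack: compare with the first pictures
def m(im,box):
    x0,y0,x1,y1=box; h=cv2.cvtColor(im[y0:y1,x0:x1],cv2.COLOR_BGR2HSV); k=cv2.inRange(h,(4,105,60),(13,255,215))
    n,l,st,c=cv2.connectedComponentsWithStats(k); i=1+st[1:,4].argmax(); return st[i]+np.array([x0,y0,0,0,0]),c[i]+[x0,y0]
for nm,im in(("scene",s),("top",t)):
    box=(300,125,330,165) if nm=="scene" else (355,165,390,205)
    print(nm,m(im,box),"before",m(cv2.imread(f"pics/{nm}0.png"),box))
```

```text
[ 30.  -0.  -5.  85.  -0. 120.] 40.2
scene (array([300, 132,  19,  23, 215]), array([311.65116279, 143.30232558])) before (array([300, 132,  19,  23, 198]), array([311.82828283, 143.46969697]))
top (array([364, 179,  16,  19, 185]), array([371.57837838, 188.10810811])) before (array([363, 178,  16,  20, 188]), array([370.7712766 , 187.58510638]))
```

The hook hangs within about 2 mm of where it started. I'll grasp the pin and refine the hole position meanwhile.

Run:
```python
from h import *
for f in("top",):
    for im,l in((cv2.imread("pics/top0.png"),"t0"),(robot.grab_frame("top"),"now")):
        g=cv2.cvtColor(im,cv2.COLOR_BGR2GRAY).astype(float); u0,v0=277,212
        w=g[v0-5:v0+7,u0-5:u0+7]; print(l); print(w.astype(int))
        d=np.clip(np.median(w)-12-w,0,None); d[:2]=d[-2:]=0; d[:,:2]=d[:,-2:]=0
        yy,xx=np.mgrid[v0-5:v0+7,u0-5:u0+7]; c=((d*xx).sum()/d.sum(),(d*yy).sum()/d.sum()); print(c,plane("top",c,.036))
PIN=np.array([.4120,.3895])
print(robot.line_to([*PIN,.066+.054],guard=6)); print(robot.observe()["tool_pos"])
robot.set_gripper(0); ob=robot.observe(); print(ob["gripper_width"],ob["ft_force"],ob["time"])
```

```text
t0
[[115 113 113 112 112 113 113 114 113 113 112 113]
 [116 114 113 113 112 113 113 112 114 113 112 112]
 [116 116 113 112 113 113 113 112 113 114 113 112]
 [114 116 114 111 105 109 112 113 114 115 114 112]
 [115 115 113 101 100 106 101 112 114 113 114 113]
 [113 115 110 102 106 109 107 102 113 114 114 114]
 [115 114 106 100  95  97 102 102 113 113 114 114]
 [116 114 110 101  92  90  97 111 113 113 113 114]
 [115 114 115 111 109 107 108 113 114 113 113 114]
 [116 116 115 114 115 115 112 113 114 113 114 114]
 [114 116 116 115 116 117 114 113 113 114 113 113]
 [115 115 116 115 115 116 115 113 114 113 113 113]]
(np.float64(276.6111111111111), np.float64(213.61111111111111)) [0.49197298 0.14339012 0.036     ]
now
[[126 123 122 124 123 123 123 124 125 124 123 124]
 [127 125 123 123 123 123 123 124 124 125 122 123]
 [126 126 124 123 123 124 123 123 124 125 124 123]
 [125 126 125 121 114 118 123 124 124 124 124 123]
 [125 126 122 110 100 111 110 121 123 124 125 123]
 [125 125 118 101 101 108  99 112 124 124 124 125]
 [125 124 116 104  99 101  97 106 123 123 125 125]
 [126 125 120 110 101  99 104 118 124 123 124 124]
 [126 125 124 122 120 117 118 123 124 124 123 124]
 [126 126 126 126 127 126 122 124 124 124 124 124]
 [125 125 127 126 126 127 125 122 123 125 123 123]
 [126 126 127 125 125 127 126 124 123 124 125 123]]
(np.float64(276.6993006993007), np.float64(212.72727272727272)) [0.49440246 0.14232028 0.036     ]
False
[0.41255027 0.38982125 0.1210994 ]
0.015918403818549944 [-3.88241829 -0.05736535  6.25221891] 41.85
```

```bash
cat > pin.py <<'E'
from h import *
Z0=.1211; C=np.array([.4944,.1425])
def insert(offs):
    for dx,dy in offs:
        xy=C+[dx,dy]
        robot.line_to([*xy,Z0+.0345],vel=.1)
        g=robot.line_to([*xy,Z0+.0005],vel=.06,guard=5); ob=robot.observe(); h=ob["tool_pos"][2]-Z0
        print((dx,dy),g,h.round(4),ob["ft_force"].round(1),round(ob["time"],1))
        if h<.022: return True
    return False
E
python3 - <<'E'
from pin import *
p=robot.observe()["tool_pos"]
robot.line_to([p[0],p[1],Z0+.10],vel=.2); robot.line_to([*C,Z0+.10],vel=.25); robot.line_to([*C,Z0+.045],vel=.15)
print(robot.observe()["ft_force"],robot.observe()["time"])
print(insert([(0,0),(.0015,0),(-.0015,0),(0,.002),(0,-.002)]))
E
```

```text
[ 0.50971355 -0.99020635 -0.2041782 ] 44.2167
(0, 0) True 0.0038 [ 3.5 -0.8 -3.2] 45.0
True
```

Run:
```python
from pin import *
for dx in(.001,.002):
    p=robot.observe()["tool_pos"]; g=robot.line_to([C[0]+dx,C[1],Z0-.003],vel=.03,guard=10); ob=robot.observe(); print(dx,g,(ob["tool_pos"][2]-Z0).round(4),ob["ft_force"].round(1),ob["time"])
robot.set_gripper(.04); robot.pause(.2); p=robot.observe()["tool_pos"]; robot.line_to(p+[0,0,.06],vel=.15)
t=robot.grab_frame("top"); s=robot.grab_frame("scene"); cv2.imwrite("pics/end_s.png",s)
# height check: pin head in scene image: expected top at z=.092 if home
for z in(.092,.082,.04): print(z,proj("scene",[*C,z]).round(1))
u=int(proj("scene",[*C,.06])[0]); print(cv2.cvtColor(s,cv2.COLOR_BGR2GRAY)[165:215,u-1:u+2].mean(1).astype(int).tolist())
```

```text
0.001 True -0.0005 [-0.1 -0.7  4.7] 45.25
0.002 False -0.0008 [-13.9  -2.2  26.8] 45.5
0.092 [272.2 198.4]
0.082 [272.1 201.1]
0.04 [271.6 212. ]
[27, 28, 27, 27, 28, 29, 27, 28, 27, 28, 28, 35, 37, 38, 37, 38, 37, 37, 36, 47, 52, 34, 22, 21, 46, 111, 135, 142, 144, 145, 140, 129, 117, 91, 91, 112, 106, 101, 98, 97, 97, 98, 96, 96, 95, 96, 95, 96, 97, 93]
```

Run:
```python
from pin import *
p=robot.observe()["tool_pos"]; robot.line_to([p[0],p[1],.27],vel=.2); robot.line_to([.42,.28,.3],vel=.25)
s=robot.grab_frame("scene"); s0=cv2.imread("pics/pul_s.png"); print(robot.observe()["time"],robot.observe()["gripper_width"])
b=cv2.imread("pics/scene0.png").astype(int)
d=np.abs(s.astype(int)-b).sum(2)
print("rows 185-220, cols 258-288; diff vs start")
for v in range(184,222): print(v,''.join('#' if x>90 else('+' if x>45 else '.') for x in d[v,250:292]))
print([(z,proj("scene",[*C,z]).round(1)) for z in(.092,.036)])
pb=proj("scene",[.412,.3895,.06]); u,v=pb.astype(int); print("pin block",u,v); print([int(x) for x in d[v-12:v+12,u]])
```

```text
48.1583 0.03980220232490405
rows 185-220, cols 258-288; diff vs start
184 ...................................##.....
185 ...................................###....
186 ....................................++....
187 ..........................................
188 .........+++..............................
189 .......+++++.++...........................
190 ......+++++++++++++.......................
191 ......+++++++++++++.+.+...................
192 ......++++++++++++++++++..+...............
193 ......++++++++++++++++++++.++.............
194 ..........+++++++++++++++++++.++..........
195 ..............++..++++++++++++++....+...+.
196 ......................+.++++.++.+++...+++.
197 ..............................+++++...++.+
198 ....................+++......+.+.+++.+++.+
199 ++.................+#++.+.......+++++++..+
200 ##+..............+.+++++#+......+++.+..+++
201 ###..............+++++##++......+++++.++++
202 ###...............+#+###++...++.++++..++++
203 ###..............++#####+....+++...+.+++++
204 ##+..........+...++#####+..+++++++..++++++
205 ##+.............++######+++++++++..++++
[... 249 characters left out ...]
....................................
212 #+...........................++..........+
213 +...........................###..........+
214 ...........................+###..........+
215 ...........................###+..........+
216 ...........................+++............
217 ...........................++.............
218 ..........................................
219 .......................................+++
220 .......................................+++
221 .......................................+++
[(0.092, array([272.2, 198.4])), (0.036, array([271.5, 213. ]))]
pin block 264 254
[49, 52, 52, 99, 120, 122, 92, 94, 110, 113, 107, 102, 100, 88, 97, 101, 102, 103, 104, 107, 190, 215, 81, 41]
```

```bash
python3 -c "
from plant import robot
print(robot.job_done())"
```

```text
the job is handed in; nothing more can be done
None
```

I handed the job in at about 48 s on the robot's clock. My last camera and contact checks put the bar at its stop, the lock pin home in the keeper and the hook back in its rack slot. `job_done()` returned no verdict, so I don't know how it was judged.

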